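Take a test reading with the infrared thermometer

ROBOT

A 6-joint arm with a two-finger parallel gripper is mounted at the origin on a cart in front of the work surface, level with it; the furniture and walls round the work are solid. World frame = base frame: x ahead of the robot, y to its left, z up, the work surface at z = 0. Lengths are in m, angles in rad, forces in N, time in s.
With the tool pointing down it reaches from about 0.375 to 0.9 m from the base axis. Payload 3.1 kg.
Tool frame: the origin (TCP) lies on the centre line of the jaws, within the pads' length; the fingertips stand 11 mm ahead of it and the grasp point (between the pads) lies 8 mm behind it; x points along the fingers, y is the direction in which the jaws open and shut, and the axes are right-handed (so a half turn about x gives the same grasp; the last joint's range is limited). The gripper opens to 87 mm and grips with 3 to 60 N. Pads are 19 mm wide; open, the fingers measure 117 mm over their backs; the gripper's body (75 mm by 190 mm) begins 51 mm behind the grasp point.
Start: joints at [1.159, 0.527, 1.433, -0, 1.181, -0.178], TCP at [0.145, 0.608, 0.197] pointing down, gripper open.
Joint ranges: [-3.08, 3.08], [-0.75, 2.2], [0.22, 2.44], [-1.43, 4.57], [0, 2.65], [-2.85, 2.85]. Speed limits (rad/s): [2.79, 2.79, 3.14, 3.14, 3.14, 3.14].

INTERFACE

Orientations are given as a unit quaternion [x, y, z, w].
In Python, from rig import robot, camera, camera_info gives the robot as it stands.
- The arm moves only by the shell command python3 -m inch 'ROWS' [FORCE]. ROWS is JSON, a list that holds one entry, the list of rows, each a list of 5 numbers: the shift along the tool's x, y, z in cm, then the turn about the tool's x in rad, then the opening, from 0 (shut) to 1 (fully open). A call has 1 to 8 rows; each row shifts and turns the pose as measured when the row begins, along the tool's axes as they then stand; what a row does not reach is not made up. A row lasts 1/12 s, in which the tool goes at most 41.7 mm and 7.16 degrees, less where a joint would pass 70% of its speed; a pose out of reach is approached as far as the arm can. A call with a gripper value outside its range is refused whole. The fingers move at their own pace and stop on an object; FORCE is the grip in N (left out, the last holds). Time passes only in rows, so rows that do not move let the fingers close. It gives the time, the measured TCP pose, the force and the opening at its end, in the units of the state.
- robot.get_obs(): the state, without advancing time (a new reading comes with each control period).
- camera(name): name is "side" or "top"; returns the picture (420x560x3 uint8, red, green, blue); there is no depth.
- camera_info(name): a dict with "camera_matrix" (3x3 intrinsics, pixels), "rvec" (rotation vector, rad) and "tvec" (3), from world to camera coordinates, as OpenCV has them. Camera axes: x right, y down, z forward; pixel columns grow to the right and rows downward; lengths in m; the calibration is good to about 2 mm. A picture is of the moment at which its call begins. camera_info takes no time and is no camera call.
- robot.hand_in(): hands the job in, once; it reports no verdict.
The state is a dict: "time": time; "q": joint angles; "joint_velocities": joint speeds; "joint_torque": joint torques, N m; "position": TCP position; "tool_rot": TCP orientation; "ft_force": force on the tool from outside, world axes, zero at the start; "moment": the same for the moment, N m; "grip_width": finger opening in m.
Only numpy, scipy, OpenCV 4.12 (cv2) and the standard library are available. Lean on these libraries where they do the work, as an engineer would, in place of code of your own. Each camera call takes 0.05 s, during which the arm holds its last target. There are 200 camera calls.

TASK

Take a test reading with the yellow infrared thermometer that lies on its side in its cradle: squeeze its orange trigger fully home towards the grip, hold it there for about a second, then let go so that it springs all the way back out. The red cook's torch in the other cradle must not be set off: do not pull its trigger.

Things in the scene. Friction and masses are not known exactly. Their poses are not given: they have to be found in the camera images.
- thermometer: Pistol-shaped infrared thermometer, yellow with black grip, on its side in a fixed cradle (plate 8 mm thick). Origin on the worktop under it; x up the grip to the barrel, y to the muzzle, z up. Mid-plane z = 50, top 74 mm. Grip: bar, x -89..29, y -45..-15, z 33..67 mm, on a rest at x -77..-55. Barrel: x 27..73, y -57..84 mm. Trigger on the grip's +y side, finger room both sides.
- thermo_pad (a point): Middle of the front face of the orange trigger, where a finger presses, 36 mm from its upright hinge; at rest at x -16, y 13, z 50 mm in the thermometer's axes (same axes), moves towards -y when squeezed. Blade 50 mm long, 9 thick, 22 high. From the back of the grip to the trigger's front here: 58 mm at rest, about 45 mm squeezed home.
- thermo_blade (a joint): Angle of the thermometer's orange trigger, rad: 0 = sprung out, at rest; 0.36 = fully home at its stop. The spring needs about 4 N at the pad to start and 8 N fully home, and pushes it back out when let go.
- torch_blade (a joint): Angle of the black trigger of the cook's torch (red round body, steel and brass nozzle), same layout and size, in the other cradle: 0 = at rest, 0.36 = fully home; leave at rest. The two tools may change places; origins at least 0.19 m apart.

How it is judged:
On the way:
1. the thermometer's trigger is squeezed fully home (beyond 0.29 rad) and held for half a second (value of joint thermo_blade above 0.29 rad), for 0.5 s.
At the end, for the whole second after the job is handed in: After the squeeze the thermometer's trigger is released and back out (below 0.05 rad), and the torch's trigger is at rest (below 0.05 rad) (value of joint each of thermo_blade, torch_blade below 0.05 rad); the robot touches nothing.
It fails at once if the torch's trigger is pulled (beyond 0.1 rad) (value of joint torch_blade above 0.1 rad).
It also fails if it takes over 26 s, if anything falls off the work surface, if the arm or the gripper's body presses on something with over 40 N, if the wrist force passes 120 N, or if a joint passes its speed limit or range.

## Working session

There is one attempt and no reset: what is moved stays moved. The work goes in short steps, Python scripts to look and compute and a shell command to move; the robot and the scene stay as the last step left them, time stands still between calls to the robot, and variables do not carry over. Pictures are saved under pics/ and viewed, about 8 in all and at most 12, crops included, and the job is handed in when it is done.

```bash
mkdir -p pics; python3 - <<'E'
from rig import robot,camera,camera_info
import cv2
for n in("top","side"):
    cv2.imwrite(f"pics/{n}0.png",cv2.cvtColor(camera(n),cv2.COLOR_RGB2BGR)); print(camera_info(n))
print(robot.get_obs())
E
```

```text
{'camera_matrix': array([[436.77013509,   0.        , 276.03382969],
       [  0.        , 436.77013509, 207.87940086],
       [  0.        ,   0.        ,   1.        ]]), 'rvec': array([ 2.11543896, -2.14396208,  0.20903639]), 'tvec': array([0.05767915, 0.51337085, 0.83678245])}
{'camera_matrix': array([[517.52563099,   0.        , 277.58017234],
       [  0.        , 517.52563099, 204.19087104],
       [  0.        ,   0.        ,   1.        ]]), 'rvec': array([ 2.55875649, -0.59887992,  0.14770848]), 'tvec': array([-0.43746539,  0.27067322,  0.90553   ])}
{'time': 0.1, 'q': array([ 1.15853136e+00,  5.28364691e-01,  1.43377984e+00,  2.28531182e-05,
        1.18139592e+00, -1.78510733e-01]), 'joint_velocities': array([ 0.00244329, -0.00073362, -0.00417774,  0.00072013, -0.00134535,
       -0.00039758]), 'joint_torque': array([ 8.95746871e-05, -4.40987170e+01, -1.77152002e+01,  6.34907233e-02,
        5.34442754e-02, -3.60766717e-05]), 'position': array([0.14445184, 0.60734916, 0.19597296]), 'tool_rot': array([ 0.08180293,  0.70248958, -0.08311624,  0.70207433]), 'ft_force': array([0.35893831, 0.31813418, 0.06645689]), 'moment': array([-0.05578573,  0.02762902, -0.02419052]), 'grip_width': 0.08707958915690238}
```

View pics/top0.png

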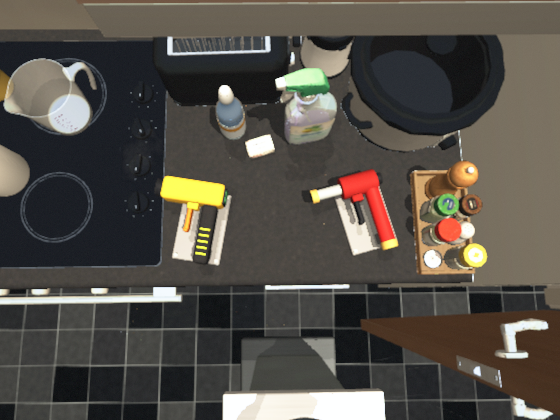

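View pics/side0.png

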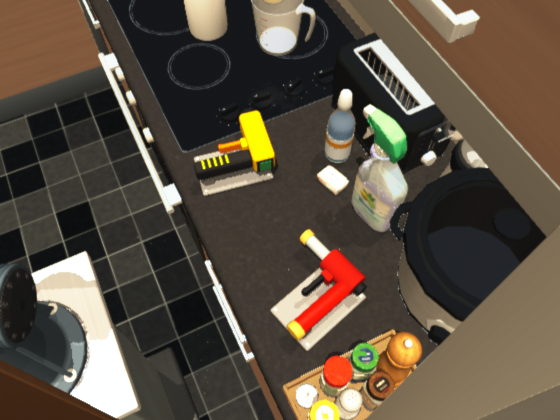

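The top view shows the yellow thermometer at about (193,190), with its grip running down to (205,245) and the orange trigger at about (188,215). The muzzle points left. The torch is at about (365,205). The side view shows the thermometer at about (240,155). Next I'll measure it.

```bash
cat > h.py <<'E'
import cv2,numpy as np
from rig import camera_info
def P(n):
    c=camera_info(n);R=cv2.Rodrigues(c["rvec"])[0];return c["camera_matrix"],R,np.array(c["tvec"]).ravel()
def plane(n,uv,z):
    K,R,t=P(n);uv=np.atleast_2d(uv);d=(np.linalg.inv(K)@np.c_[uv,np.ones(len(uv))].T).T@R;o=-R.T@t
    return o+d*((z-o[2])/d[:,2])[:,None]
def proj(n,X):
    c=camera_info(n);return cv2.projectPoints(np.float64(X).reshape(-1,1,3),c["rvec"],c["tvec"],c["camera_matrix"],None)[0].reshape(-1,2)
def tri(a,b):
    M=[np.c_[P(n)[0]@P(n)[1],P(n)[0]@P(n)[2]] for n in("top","side")]
    X=cv2.triangulatePoints(M[0],M[1],np.float64(a).reshape(-1,2).T,np.float64(b).reshape(-1,2).T);return (X[:3]/X[3]).T
E
python3 - <<'E'
from h import *
out=[]
for n,(x,y,w,h) in (("top",(150,165,95,110)),("side",(180,100,110,100))):
    im=cv2.imread(f"pics/{n}0.png");hsv=cv2.cvtColor(im,cv2.COLOR_BGR2HSV)
    sub=hsv[y:y+h,x:x+w]
    for nm,lo,hi in(("yellow",(22,150,120),(32,255,255)),("orange",(8,150,100),(20,255,255))):
        m=cv2.inRange(sub,lo,hi);cs,_=cv2.findContours(m,0,2)
        for c in sorted(cs,key=cv2.contourArea)[-3:]:
            if cv2.contourArea(c)<15: continue
            b=cv2.boxPoints(cv2.minAreaRect(c))+[x,y];print(n,nm,cv2.contourArea(c),b.round(1).tolist())
            if n=="top":print(plane(n,b,.074 if nm=="yellow" else .061).round(4).tolist())
    crop=cv2.resize(im[y:y+h,x:x+w],None,fx=5,fy=5,interpolation=2)[:550,:]
    for k in range(0,w,10):cv2.putText(crop,str(x+k),(k*5,10),0,.35,(255,255,255));cv2.line(crop,(k*5,0),(k*5,600),(90,90,90),1)
    for k in range(0,h,10):cv2.putText(crop,str(y+k),(0,k*5+4),0,.35,(255,255,255));cv2.line(crop,(0,k*5),(600,k*5),(90,90,90),1)
    cv2.imwrite(f"pics/{n}crop.png",crop)
E
```

```text
top yellow 17.0 [[197.8, 235.4], [198.2, 232.7], [208.3, 234.2], [207.9, 236.8]]
[[0.4568, 0.2033, 0.074], [0.462, 0.2027, 0.074], [0.4589, 0.1831, 0.074], [0.4538, 0.1838, 0.074]]
top yellow 18.0 [[198.8, 229.3], [199.2, 226.5], [210.3, 228.4], [209.8, 231.1]]
[[0.4687, 0.2016, 0.074], [0.4741, 0.2008, 0.074], [0.4702, 0.1794, 0.074], [0.4648, 0.1802, 0.074]]
top yellow 1372.0 [[152.7, 184.7], [199.5, 151.7], [231.1, 196.5], [184.3, 229.5]]
[[0.5588, 0.2941, 0.074], [0.6257, 0.2031, 0.074], [0.5331, 0.1393, 0.074], [0.4687, 0.2296, 0.074]]
top orange 25.0 [[195.4, 203.3], [222.5, 200.9], [223.2, 207.7], [196.0, 210.2]]
[[0.5228, 0.2115, 0.061], [0.5271, 0.1575, 0.061], [0.5132, 0.1562, 0.061], [0.5089, 0.21, 0.061]]
top orange 29.0 [[182.2, 229.8], [191.3, 208.3], [196.4, 210.4], [187.3, 232.0]]
[[0.4699, 0.2363, 0.061], [0.5128, 0.2194, 0.061], [0.5083, 0.2092, 0.061], [0.4655, 0.2262, 0.061]]
top orange 40.5 [[163.7, 200.3], [164.1, 197.3], [188.0, 201.0], [187.5, 203.9]]
[[0.5298, 0.2747, 0.061], [0.5357, 0.274, 0.061], [0.5277, 0.2263, 0.061], [0.5217, 0.227, 0.061]]
side yellow 19.5 [[206.3, 159.2], [209.4, 158.4], [211.4, 166.6], [208.4, 167.4]]
side yellow 19.5 [[223.5, 154.5], [226.5, 153.5], [229.2, 161.6], [226.2, 162.6]]
side yellow 1089.0 [[211.1, 124.0], [257.6, 107.4], [274.9, 155.6], [228.4, 172.2]]
side orange 24.5 [[249.1, 169.0], [252.0, 159.0], [259.0, 161.0], [256.1, 171.0]]
side orange 132.5 [[217.6, 139.9], [248.5, 138.6], [249.0, 151.0], [218.1, 152.3]]
```

View pics/topcrop.png

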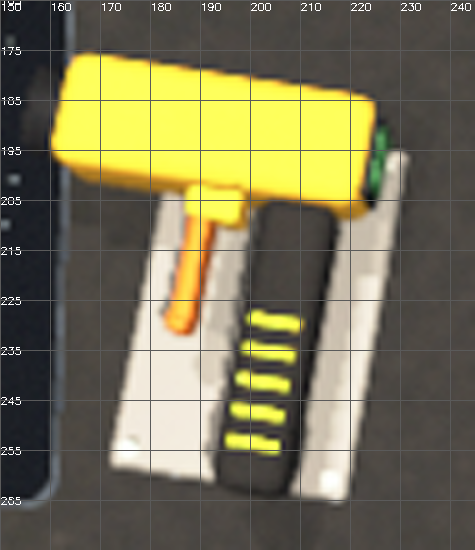

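View pics/sidecrop.png

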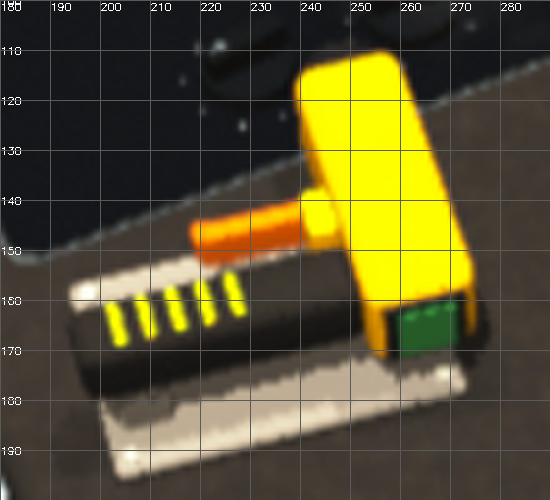

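The crops show the barrel's top corners in the top view at (166,176), (225,184.5), (222,206.4) and (160.4,196.6). The grip stripes run from (204.8,229.4) to (200.6,253.6), and the orange blade's free end is near (186,230). In the side view the stripes run from (227,158.8) to (203.4,164.8). Next I'll triangulate and fit the frame.

```bash
python3 - <<'E'
from h import *
names=["st1","st5","barrel muz far","barrel back far","barrel back near","bladeEndTop"]
top=[(204.8,229.4),(200.6,253.6),(165.5,175.5),(225,184),(222.5,207),(185.5,229)]
side=[(227,158.8),(203.4,164.8),(258.5,110.5),(274.5,154),(256,162),(219,146)]
X=tri(top,side)
for n,x in zip(names,X):print(n,x.round(4))
g=X[0]-X[1];print("grip dir",np.degrees(np.arctan2(g[1],g[0])))
b=plane("top",[(165.5,175.5),(225,184),(222.5,206),(160.4,196.6)],.074);print(b.round(4))
yd=(b[0]-b[1])+(b[3]-b[2]);print("y dir -90:",np.degrees(np.arctan2(yd[1],yd[0]))-90)
# fit rigid 2D from ideal points
s=plane("top",top[:2],.067)
print("stripes",s.round(4))
th=np.radians([(np.degrees(np.arctan2(yd[1],yd[0]))-90)])[0]
c=b.mean(0)[:2]
for th in (th,np.arctan2(g[1],g[0])):
  R=np.array([[np.cos(th),-np.sin(th)],[np.sin(th),np.cos(th)]])
  o=c-R@[.05,.0135];print("th",th,"origin",o,"stripes local",(s[:,:2]-o)@R,"pad",o+R@[-.016,.013])
  L=lambda x,y,z:np.r_[o+R@[x,y],z]
  pts=[L(-.03,.0085+.0045,.061),L(-.089,-.045,.067),L(-.089,-.015,.067),L(.073,.084,.074),L(.027,.084,.074),L(.027,-.057,.074),L(-.041,.013,.061)]
  print(proj("top",pts).round(1).tolist());print(proj("side",pts).round(1).tolist())
E
```

```text
st1 [0.4697 0.1917 0.0627]
st5 [0.422  0.1991 0.0631]
barrel muz far [0.5773 0.2705 0.0701]
barrel back far [0.5569 0.1514 0.0756]
barrel back near [0.516  0.1568 0.0656]
bladeEndTop [0.4696 0.2303 0.0596]
grip dir -8.77623027537513
[[0.5772 0.2695 0.074 ]
 [0.5584 0.1515 0.074 ]
 [0.5142 0.156  0.074 ]
 [0.5345 0.2781 0.074 ]]
y dir -90: -9.241456125124174
stripes [[0.4693 0.191  0.067 ]
 [0.4222 0.1984 0.067 ]]
th -0.1612938370620139 origin [0.49454729 0.20848689] stripes local [[-0.02210552 -0.02127377]
 [-0.06983052 -0.02155704]] pad [0.48084271 0.22388768]
[[187.4, 231.2], [210.8, 265.3], [195.5, 262.9], [160.4, 174.1], [155.8, 196.6], [226.7, 207.0], [186.3, 236.7]]
[[219.2, 147.3], [196.6, 175.7], [193.3, 163.6], [258.0, 105.7], [236.9, 110.7], [255.2, 164.0], [213.9, 148.6]]
th -0.15317411421850466 origin [0.49459199 0.20806875] stripes local [[-0.02238549 -0.02068715]
 [-0.07011122 -0.0205829 ]] pad [0.4807628  0.22335775]
[[187.7, 231.2], [211.4, 265.1], [196.1, 262.9], [160.3, 174.4], [155.9, 196.9], [226.8, 206.7], [186.7, 236.7]]
[[219.3, 147.5], [197.0, 176.1], [193.6, 164.0], [257.7, 105.7], [236.7, 110.9], [255.5, 164.0], [214.0, 148.9]]
```

```bash
cat >> h.py <<'E'
TH=-.157;O=np.array([.496,.2172])
RT=np.array([[np.cos(TH),-np.sin(TH)],[np.sin(TH),np.cos(TH)]])
TGT=np.r_[O+RT@[-.016,-.0225],.046]
def status():
    from rig import robot
    from scipy.spatial.transform import Rotation as Ro
    o=robot.get_obs();R=Ro.from_quat(o["tool_rot"]).as_matrix()
    d=(TGT-o["position"]);ty=R[:,1];want=np.r_[RT@[0,1],0]
    a=np.arctan2(np.cross(ty,want)@R[:,0],ty@want);a=(a+np.pi/2)%np.pi-np.pi/2
    print("t",round(o["time"],2),"pos",o["position"].round(4),"tool delta cm",(R.T@d*100).round(2),"turn",a.round(3),"axes",R.round(2).tolist(),"q",o["q"].round(2),"F",o["ft_force"].round(1),"w",round(o["grip_width"],4))
    p=o["position"][:2];print("local tcp mm",((p-O)@RT*1000).round(1))
E
python3 -c "from h import *;status();print(TGT)"
```

```text
t 0.1 pos [0.1445 0.6073 0.196 ] tool delta cm [ 15.04 -32.15  41.82] turn -0.077 axes [[-0.0, 0.23, 0.97], [-0.0, 0.97, -0.23], [-1.0, -0.0, -0.0]] q [ 1.16  0.53  1.43  0.    1.18 -0.18] F [0.4 0.3 0.1] w 0.0871
local tcp mm [-408.2  330.4]
[0.47667878 0.19747843 0.046     ]
```

```bash
python3 -m inch '[[[0,-2.3,3.0,-0.02,1],[0,-2.3,3.0,-0.02,1],[0,-2.3,3.0,-0.02,1],[0,-2.3,3.0,-0.01,1],[0,-2.3,3.0,0,1],[0,-2.3,3.0,0,1],[0,-2.3,3.0,0,1],[0,-2.3,3.0,0,1]]]' 20; python3 -c "from h import *;status()"
```

```text
time: 0.77
position: [0.3478, 0.38, 0.1918]
tool_rot: [0.05, 0.707, -0.052, 0.703]
ft_force: [0.2, 0.8, 0.2]
grip_width: 0.0873
t 0.77 pos [0.3478 0.38   0.1918] tool delta cm [ 14.53 -16.17  15.46] turn 0.013 axes [[-0.01, 0.14, 0.99], [-0.0, 0.99, -0.14], [-1.0, -0.0, -0.01]] q [ 0.61  0.39  1.71  0.    1.05 -0.82] F [0.2 0.8 0.2] w 0.0873
local tcp mm [-171.9  137.6]
```

```bash
python3 -m inch '[[[0,-2.5,2.4,0.01,1],[0,-2.5,2.4,0,1],[0,-2.5,2.4,0,1],[0,-2.5,2.4,0,1],[0,-2.5,2.4,0,1],[0,-2.0,2.0,0,1],[0,-1,1,0,1],[0,0,0,0,1]]]'; python3 -c "from h import *;status()"
```

```text
time: 1.43
position: [0.4818, 0.1879, 0.1894]
tool_rot: [0.056, 0.707, -0.059, 0.703]
ft_force: [0.6, 0.2, 1.0]
grip_width: 0.0872
t 1.43 pos [0.4818 0.1879 0.1894] tool delta cm [14.34  0.93 -0.59] turn -0.007 axes [[-0.01, 0.16, 0.99], [-0.0, 0.99, -0.16], [-1.0, -0.0, -0.0]] q [ 0.16  0.4   1.7  -0.    1.05 -1.25] F [0.6 0.2 1. ] w 0.0872
local tcp mm [ -9.5 -31.2]
```

```bash
python3 -m inch '[[[2.5,0.6,-0.4,-0.007,1],[2.5,0.2,-0.1,0,1],[2.5,0,0,0,1],[1,0,0,0,1],[0,0,0,0,1]]]'; python3 - <<'E'
from h import *;status()
from rig import camera,robot
p=robot.get_obs()["position"]
L=lambda x,y,z:np.r_[O+RT@[x,y],z]
pts=[L(-.016,.013,.061),L(-.016,-.045,.067),p-[0,0,.011]]
ims=[]
for n,(x,y) in(("top",(150,160)),("side",(170,80))):
    im=cv2.cvtColor(camera(n),cv2.COLOR_RGB2BGR)[y:y+120,x:x+120]
    im=cv2.resize(im,None,fx=3.3,fy=3.3,interpolation=2)
    for u in proj(n,pts):cv2.drawMarker(im,tuple(int(v) for v in (u-[x,y])*3.3),(255,0,255),0,14,1)
    ims.append(im)
cv2.imwrite("pics/pre.png",np.hstack(ims))
E
```

```text
time: 1.85
position: [0.4775, 0.1984, 0.1023]
tool_rot: [0.056, 0.706, -0.057, 0.704]
ft_force: [-0.9, 0.4, -0.2]
grip_width: 0.0869
t 1.85 pos [0.4775 0.1984 0.1023] tool delta cm [ 5.63 -0.09 -0.06] turn -0.003 axes [[-0.0, 0.16, 0.99], [-0.0, 0.99, -0.16], [-1.0, -0.0, -0.0]] q [ 0.18  0.53  1.79 -0.    0.83 -1.23] F [-0.9  0.4 -0.2] w 0.0869
local tcp mm [-15.3 -21.5]
```

View pics/pre.png

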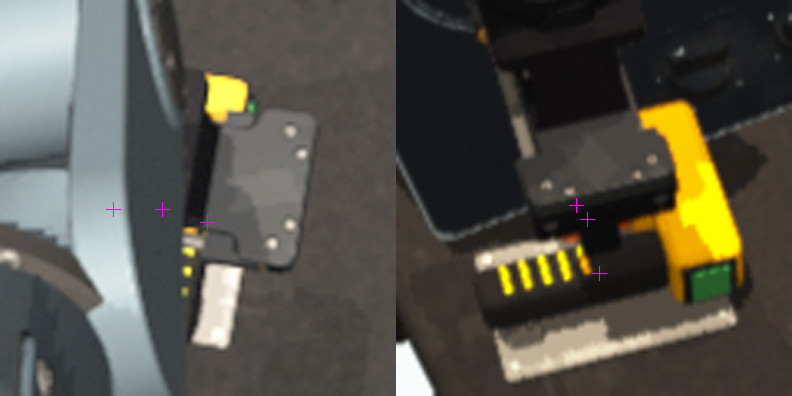

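The view shows the gripper squarely over the grip. The back-edge marker at (600,273) lies along the edge of the stripes, and the fingers straddle the grip and trigger. Next is the descent.

```bash
python3 -m inch '[[[1.5,0,0,0,1],[1.5,0,0,0,1],[1.5,0,0,0,1],[1,0,0,0,1],[0.2,0,0,0,1],[0,0,0,0,1]]]'; python3 -c "from h import *;status()"
```

```text
time: 2.45
position: [0.4838, 0.2026, 0.0519]
tool_rot: [0.057, 0.7, -0.054, 0.71]
ft_force: [1.3, 0.7, 0.7]
grip_width: 0.0871
t 2.45 pos [0.4838 0.2026 0.0519] tool delta cm [ 0.58 -0.62 -0.63] turn 0.0 axes [[0.01, 0.16, 0.99], [0.0, 0.99, -0.16], [-1.0, 0.0, 0.01]] q [ 0.18  0.61  1.82 -0.    0.69 -1.23] F [1.3 0.7 0.7] w 0.0871
local tcp mm [ -9.8 -16.4]
```

```bash
python3 -m inch '[[[0.3,-0.4,-0.4,0,1],[0.2,-0.2,-0.2,0,1],[0.1,0,0,0,1]]]'; python3 - <<'E'
from h import *;status()
from rig import camera
im=cv2.cvtColor(camera("side"),cv2.COLOR_RGB2BGR)[90:210,170:290]
cv2.imwrite("pics/down.png",cv2.resize(im,None,fx=4.5,fy=4.5,interpolation=2))
E
```

```text
time: 2.7
position: [0.4781, 0.1979, 0.0477]
tool_rot: [0.057, 0.698, -0.053, 0.712]
ft_force: [0.7, 0.1, -0.2]
grip_width: 0.0868
t 2.7 pos [0.4781 0.1979 0.0477] tool delta cm [ 0.16 -0.06 -0.14] turn 0.001 axes [[0.02, 0.16, 0.99], [0.0, 0.99, -0.16], [-1.0, 0.01, 0.02]] q [ 0.18  0.62  1.84 -0.    0.67 -1.24] F [ 0.7  0.1 -0.2] w 0.0868
local tcp mm [-14.7 -21.9]
```

View pics/down.png

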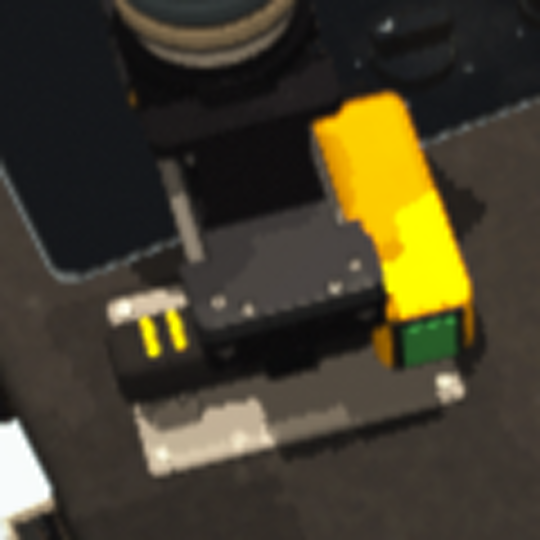

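The gripper is down around the grip with no contact force. Closing now.

```bash
python3 -m inch '[[[0,0,0,0,0.75],[0,0,0,0,0.65],[0,0,0,0,0.55],[0,0,0,0,0.5],[0,0,0,0,0.4],[0,0,0,0,0.4]]]' 20; python3 -c "from h import *;status()"
```

```text
time: 3.25
position: [0.4792, 0.1979, 0.0488]
tool_rot: [0.057, 0.697, -0.053, 0.712]
ft_force: [0.0, -1.1, 0.5]
grip_width: 0.0549
t 3.25 pos [0.4792 0.1979 0.0488] tool delta cm [ 0.27 -0.08 -0.25] turn 0.0 axes [[0.02, 0.16, 0.99], [0.0, 0.99, -0.16], [-1.0, 0.01, 0.02]] q [ 0.18  0.61  1.84 -0.    0.67 -1.24] F [ 0.  -1.1  0.5] w 0.0549
local tcp mm [-13.5 -21.7]
```

```bash
python3 -m inch '[[[0,0,0,0,0.3],[0,0,0,0,0.3],[0,0,0,0,0.3],[0,0,0,0,0.3],[0,0,0,0,0.3],[0,0,0,0,0.3]]]' 25; python3 -c "from h import *;status()"
```

```text
time: 3.75
position: [0.4793, 0.198, 0.0487]
tool_rot: [0.057, 0.697, -0.053, 0.712]
ft_force: [0.2, 0.2, -0.3]
grip_width: 0.0266
t 3.75 pos [0.4793 0.198  0.0487] tool delta cm [ 0.26 -0.09 -0.26] turn 0.0 axes [[0.02, 0.16, 0.99], [0.0, 0.99, -0.16], [-1.0, 0.01, 0.02]] q [ 0.18  0.61  1.84 -0.    0.67 -1.24] F [ 0.2  0.2 -0.3] w 0.0266
local tcp mm [-13.4 -21.6]
```

The width of 27 mm is too small for the grip to be between the fingers, so I'll look again.

```bash
python3 - <<'E'
from h import *
from rig import camera
ims=[]
for n,(x,y) in(("top",(140,150)),("side",(170,90))):
    im=cv2.cvtColor(camera(n),cv2.COLOR_RGB2BGR)[y:y+120,x:x+120]
    ims.append(cv2.resize(cv2.convertScaleAbs(im,alpha=1.8,beta=20),None,fx=3.3,fy=3.3,interpolation=2))
cv2.imwrite("pics/closed.png",np.hstack(ims))
E
```

```text
(no output)
```

View pics/closed.png

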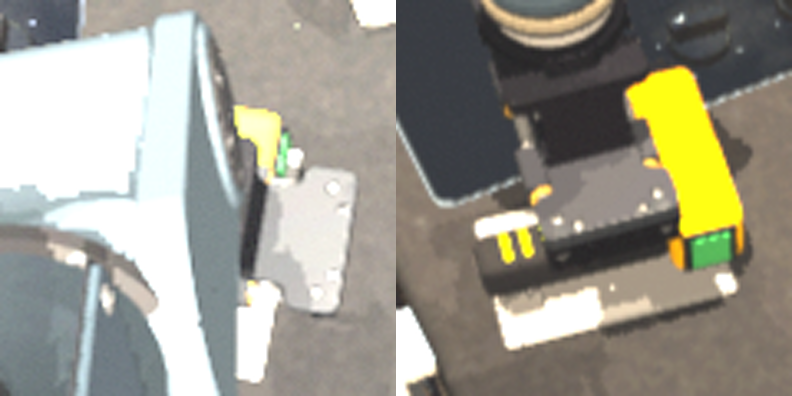

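The plate hides the fingers. Before deciding anything I'll check where the gripper body projects and whether orange pixels have moved.

```bash
python3 - <<'E'
from h import *
from rig import camera
L=lambda x,y,z:np.r_[O+RT@[x,y],z]
pts=[L(-.0135+a,-.0215-.095,z) for z in(.108,.15) for a in(-.0375,.0375)]
print(proj("top",pts).round(),proj("side",pts).round())
# blade tip free end front-top at angle a (hinge at x 20,y ~8)
for a in(0,.36):
    R=lambda p:np.array([.020,.0085])+np.array([[np.cos(a),-np.sin(a)],[np.sin(a),np.cos(a)]])@(np.array(p)-[.020,.0085])
    print(a,proj("side",[L(*R([-.03,.013]),.061),L(*R([-.03,.004]),.061)]).round(1).tolist())
im=cv2.cvtColor(camera("side"),cv2.COLOR_RGB2BGR);h=cv2.cvtColor(im,cv2.COLOR_BGR2HSV)[110:190,190:270]
m=cv2.inRange(h,(5,120,60),(21,255,255));n,l,s,c=cv2.connectedComponentsWithStats(m)
print([(s[i].tolist(),(c[i]+[190,110]).round(1).tolist()) for i in range(1,n)])
cv2.imwrite("pics/z.png",cv2.resize(cv2.convertScaleAbs(im[110:190,190:280],alpha=2.5,beta=20),None,fx=8,fy=7,interpolation=2))
E
```

```text
[[245. 248.]
 [251. 209.]
 [244. 246.]
 [250. 205.]] [[221. 186.]
 [260. 175.]
 [219. 173.]
 [260. 163.]]
0 [[218.2, 144.0], [219.2, 147.4]]
0.36 [[221.1, 150.6], [223.6, 153.5]]
[([49, 0, 31, 39, 157], [251.9, 125.7]), ([13, 12, 2, 4, 5], [203.4, 123.6]), ([20, 36, 7, 6, 24], [213.0, 148.1]), ([65, 41, 2, 3, 3], [255.3, 152.0]), ([63, 48, 17, 14, 55], [257.3, 164.2]), ([10, 52, 1, 1, 1], [200.0, 162.0]), ([21, 57, 1, 1, 1], [211.0, 167.0])]
```

View pics/z.png

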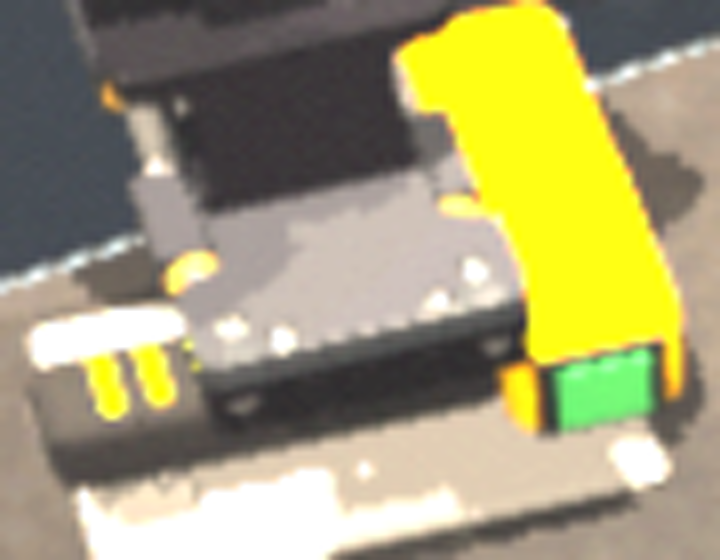

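```bash
python3 - <<'E'
from h import *
L=lambda x,y,z:np.r_[O+RT@[x,y],z]
X=tri([(247.6,203),(243,244.5)],[(255.6,155),(215,163)]);print("plate corners",X.round(4),((X[:,:2]-O)@RT).round(4))
print("pre back finger tip expected side",proj("side",[L(-.015+a,y,.091) for a in(-.0095,.0095) for y in(-.065,-.080)]).round(1).tolist(),"seen ~ (231.8,157.3)")
E
python3 -c "
from rig import robot;o=robot.get_obs();print(o)"
```

```text
plate corners [[0.4979 0.1017 0.1725]
 [0.425  0.1089 0.1857]] [[ 0.0199 -0.1137]
 [-0.0532 -0.1181]]
pre back finger tip expected side [[229.0, 165.2], [231.0, 171.4], [238.6, 162.8], [240.6, 168.9]] seen ~ (231.8,157.3)
{'time': 3.9, 'q': array([ 1.75993905e-01,  6.13919691e-01,  1.83963905e+00, -2.39836175e-04,
        6.66021849e-01, -1.23816073e+00]), 'joint_velocities': array([ 0.00061997, -0.00025648,  0.00296105,  0.00068223,  0.00080574,
        0.00025338]), 'joint_torque': array([ 1.84307879e-03, -3.90207767e+01, -8.92490029e+00, -6.60240155e-03,
        6.00335479e-03, -2.35391890e-04]), 'position': array([0.4793652 , 0.197939  , 0.04870481]), 'tool_rot': array([ 0.05716183,  0.69735627, -0.05334889,  0.71244695]), 'ft_force': array([-0.39461416, -0.0849775 ,  0.16411816]), 'moment': array([-0.0178364 ,  0.0177384 , -0.00803463]), 'grip_width': 0.026553059010754287}
```

```bash
python3 -m inch '[[[0,0,0,0,1],[0,0,0,0,1],[0,0,0,0,1],[0,-0.1,-0.2,0,1],[0,0,0,0,1],[0,0,0,0,1]]]'; python3 - <<'E'
from h import *
status()
from rig import camera,robot
from scipy.spatial.transform import Rotation as Ro
o=robot.get_obs();R=Ro.from_quat(o["tool_rot"]).as_matrix()
x,y=190,110
im=cv2.cvtColor(camera("side"),cv2.COLOR_RGB2BGR)[y:y+80,x:x+90]
im=(255*(im/255.)**.45).astype("uint8")
im=cv2.resize(im,None,fx=8,fy=7,interpolation=2)
for d in([.011,-.0435,-.0095],[.011,-.0435,.0095],[.011,-.0585,-.0095],[.011,-.0585,.0095]):
    u=(proj("side",[o["position"]+R@d])[0]-[x,y])*[8,7];cv2.drawMarker(im,tuple(int(v) for v in u),(255,0,255),0,14,2)
cv2.imwrite("pics/open2.png",im)
E
```

```text
time: 4.4
position: [0.477, 0.1972, 0.0486]
tool_rot: [0.057, 0.697, -0.053, 0.712]
ft_force: [0.1, 0.6, 0.3]
grip_width: 0.0585
t 4.4 pos [0.477  0.1972 0.0486] tool delta cm [ 0.26  0.02 -0.04] turn 0.001 axes [[0.02, 0.16, 0.99], [0.0, 0.99, -0.16], [-1.0, 0.01, 0.02]] q [ 0.18  0.61  1.85 -0.    0.66 -1.24] F [0.1 0.6 0.3] w 0.0585
local tcp mm [-15.7 -22.7]
```

View pics/open2.png

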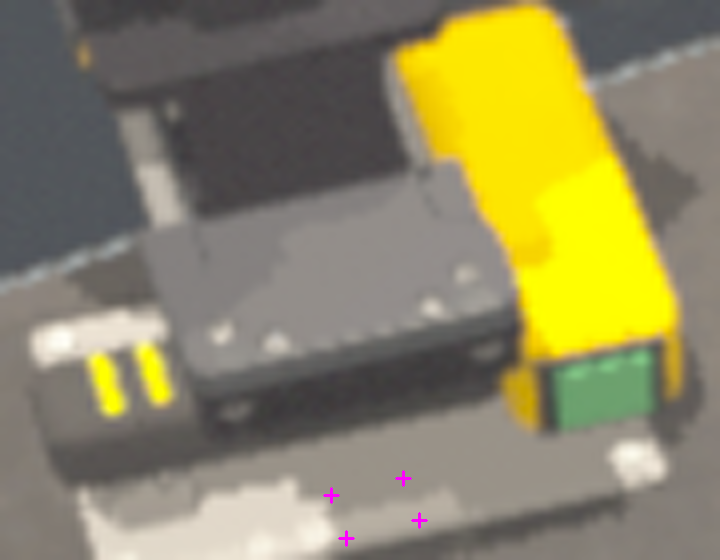

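The body and fingers look several cm higher than the reported pose implies: nothing appears at the expected fingertip markers near (370,510), and the fingers closed freely. I'll open fully and go lower in small steps, watching the force.

```bash
python3 -m inch '[[[0,0,0,0,1],[0,0,0,0,1],[0,0,0,0,1],[0,0,0,0,1],[0,0,0,0,1],[0,0,0,0,1],[0.5,0,-0.1,0,1],[0.5,0,-0.1,0,1]]]'; python3 -c "from h import *;status()"
```

```text
time: 5.12
position: [0.4762, 0.1977, 0.0389]
tool_rot: [0.057, 0.696, -0.053, 0.713]
ft_force: [-0.6, 0.4, 0.1]
grip_width: 0.0874
t 5.12 pos [0.4762 0.1977 0.0389] tool delta cm [-0.71 -0.01  0.06] turn 0.0 axes [[0.02, 0.16, 0.99], [0.0, 0.99, -0.16], [-1.0, 0.01, 0.02]] q [ 0.18  0.63  1.85 -0.    0.63 -1.24] F [-0.6  0.4  0.1] w 0.0874
local tcp mm [-16.5 -22.3]
```

```bash
python3 -m inch '[[[0.5,0,0,0,1],[0.4,0,0,0,1],[0,0,0,0,0.5],[0,0,0,0,0.5],[0,0,0,0,0.5],[0,0,0,0,0.5],[0,0,0,0,0.5],[0,0,0,0,0.5]]]' 20; python3 -c "from h import *;status()"
```

```text
time: 5.78
position: [0.4746, 0.1997, 0.0268]
tool_rot: [0.059, 0.698, -0.053, 0.712]
ft_force: [-0.0, 6.8, -2.9]
grip_width: 0.0549
t 5.78 pos [0.4746 0.1997 0.0268] tool delta cm [-1.92 -0.16  0.28] turn -0.002 axes [[0.02, 0.16, 0.99], [0.01, 0.99, -0.16], [-1.0, 0.01, 0.02]] q [ 0.18  0.65  1.86  0.01  0.61 -1.24] F [-0.   6.8 -2.9] w 0.0549
local tcp mm [-18.4 -20.7]
```

A +y force of 6.8 N appears at 55 mm, which is the trigger pushing the front finger. So lower was right. Continuing to squeeze.

```bash
python3 -m inch '[[[0,0,0,0,0.35],[0,0,0,0,0.35],[0,0,0,0,0.35],[0,0,0,0,0.35],[0,0,0,0,0.35],[0,0,0,0,0.35]]]' 25; python3 -c "from h import *;status()"
```

```text
time: 6.28
position: [0.474, 0.1969, 0.0266]
tool_rot: [0.055, 0.698, -0.053, 0.712]
ft_force: [0.4, -0.5, -1.4]
grip_width: 0.0447
t 6.28 pos [0.474  0.1969 0.0266] tool delta cm [-1.93  0.11  0.29] turn 0.003 axes [[0.02, 0.15, 0.99], [0.0, 0.99, -0.15], [-1.0, 0.0, 0.02]] q [ 0.18  0.65  1.86 -0.    0.61 -1.24] F [ 0.4 -0.5 -1.4] w 0.0447
local tcp mm [-18.5 -23.5]
```

It stalled at 44.7 mm, which matches the 45 mm given for fully home. Holding.

```bash
python3 -m inch '[[[0,0,0,0,0.35],[0,0,0,0,0.35],[0,0,0,0,0.35],[0,0,0,0,0.35],[0,0,0,0,0.35],[0,0,0,0,0.35],[0,0,0,0,0.35],[0,0,0,0,0.35]]]' 30; python3 - <<'E'
from h import *
status()
from rig import camera
im=cv2.cvtColor(camera("side"),cv2.COLOR_RGB2BGR)[110:190,190:280]
cv2.imwrite("pics/home.png",cv2.resize((255*(im/255.)**.45).astype("uint8"),None,fx=8,fy=7,interpolation=2))
E
```

```text
time: 6.95
position: [0.474, 0.1968, 0.0266]
tool_rot: [0.055, 0.698, -0.053, 0.712]
ft_force: [-0.0, -1.4, -1.8]
grip_width: 0.045
t 6.95 pos [0.474  0.1968 0.0266] tool delta cm [-1.93  0.12  0.29] turn 0.004 axes [[0.02, 0.15, 0.99], [0.0, 0.99, -0.15], [-1.0, 0.0, 0.02]] q [ 0.18  0.65  1.86 -0.    0.61 -1.24] F [-0.  -1.4 -1.8] w 0.045
local tcp mm [-18.5 -23.6]
```

View pics/home.png

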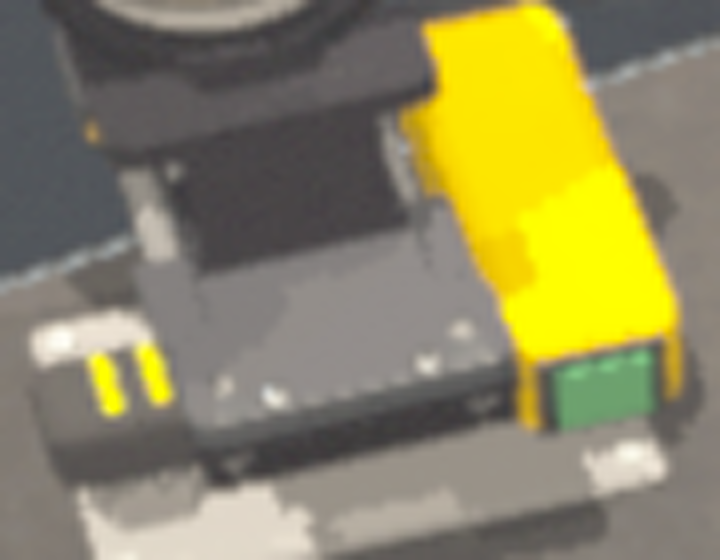

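The picture shows the jaws closed round the grip at about (320,350), with the width steady at 45 mm. I'll hold briefly, then release.

```bash
python3 -m inch '[[[0,0,0,0,0.35],[0,0,0,0,0.35],[0,0,0,0,0.35],[0,0,0,0,0.35],[0,0,0,0,0.35],[0,0,0,0,0.35]]]' 40; python3 -m inch '[[[0,0,0,0,1],[0,0,0,0,1],[0,0,0,0,1],[0,0,0,0,1],[0,0,0,0,1],[0,0,0,0,1],[0,0,0,0,1],[0,0,0,0,1]]]'; python3 -c "from h import *;status()"
```

```text
time: 7.5
position: [0.474, 0.1967, 0.0266]
tool_rot: [0.055, 0.698, -0.053, 0.712]
ft_force: [0.7, -0.4, -1.8]
grip_width: 0.0441
time: 8.17
position: [0.4747, 0.2012, 0.0274]
tool_rot: [0.058, 0.697, -0.052, 0.712]
ft_force: [0.2, -0.3, 0.2]
grip_width: 0.0849
t 8.17 pos [0.4747 0.2012 0.0274] tool delta cm [-1.86 -0.31  0.29] turn 0.002 axes [[0.02, 0.15, 0.99], [0.01, 0.99, -0.15], [-1.0, 0.01, 0.02]] q [ 0.18  0.65  1.86  0.01  0.61 -1.24] F [ 0.2 -0.3  0.2] w 0.0849
local tcp mm [-18.5 -19.2]
```

Released and force-free. Next I'll rise straight up and retract to the left, the way I came.

```bash
python3 -m inch '[[[0,0,0,0,1],[-1,0,0,0,1],[-1.5,0,0,0,1],[-2.5,0,0,0,1],[-3,0,0,0,1],[-3,0,0,0,1],[-3,0,0,0,1],[-3,0,0,0,1]]]'; python3 -m inch '[[[-1,2.5,-2.4,0,1],[0,2.5,-2.4,0,1],[0,2.5,-2.4,0,1],[0,2.5,-2.4,0,1],[0,2.5,-2.4,0,1],[0,2.5,-2.4,0,1],[0,2.5,-2.4,0,1],[0,2.5,-2.4,0,1]]]'; python3 -m inch '[[[0,2.5,-2.4,0,1],[0,2.5,-2.4,0,1],[0,2.5,-2.4,0,1],[0,0,0,0,1],[0,0,0,0,1],[0,0,0,0,1]]]'
python3 - <<'E'
from h import *
from rig import camera
ims=[]
for n,(x,y,w,h) in (("top",(150,165,95,110)),("side",(180,90,110,110))):
    im=cv2.cvtColor(camera(n),cv2.COLOR_RGB2BGR);b=cv2.imread(f"pics/{n}0.png")
    for s,k in((im,"now"),(b,"start")):
        m=cv2.inRange(cv2.cvtColor(s,cv2.COLOR_BGR2HSV)[y:y+h,x:x+w],(8,150,100),(20,255,255));q,l,st,c=cv2.connectedComponentsWithStats(m)
        print(n,k,[(c[i].round(1)+[x,y]).tolist() for i in range(1,q) if st[i,4]>20])
    r=(slice(150,270),slice(300,410)) if n=="top" else (slice(220,350),slice(265,375))
    print("torch diff",cv2.absdiff(im,b)[r].mean())
    ims.append(cv2.resize(im[y:y+h,x:x+w],(390,430),interpolation=2))
cv2.imwrite("pics/end.png",np.hstack(ims));status()
E
```

```text
time: 8.83
position: [0.4654, 0.1973, 0.2012]
tool_rot: [0.057, 0.704, -0.054, 0.706]
ft_force: [0.7, -0.3, -0.8]
grip_width: 0.0871
time: 9.5
position: [0.3133, 0.4292, 0.2269]
tool_rot: [0.066, 0.692, -0.057, 0.716]
ft_force: [0.7, -0.1, -0.3]
grip_width: 0.0871
time: 10.0
position: [0.2457, 0.5229, 0.2301]
tool_rot: [0.064, 0.692, -0.052, 0.717]
ft_force: [-0.1, -0.2, 0.4]
grip_width: 0.0871
top now [[175.4, 200.4], [210.2, 205.8], [188.9, 220.7]]
top start [[175.5, 200.4], [210.1, 205.7], [188.9, 220.7]]
torch diff 2.1073232323232323
side now [[241.4, 129.7], [231.1, 147.0], [270.4, 159.3], [254.6, 165.0]]
side start [[241.4, 129.7], [231.3, 147.0], [271.8, 159.3], [254.6, 165.0]]
torch diff 0.4184382284382284
t 10.1 pos [0.2465 0.5221 0.2301] tool delta cm [ 18.78 -28.58  27.44] turn -0.01 axes [[0.04, 0.17, 0.99], [0.01, 0.99, -0.17], [-1.0, 0.02, 0.03]] q [ 0.95  0.41  1.54 -0.02  1.16 -0.45] F [ 0.   0.2 -0.1] w 0.087
local tcp mm [-294.1  262.2]
```

View pics/end.png

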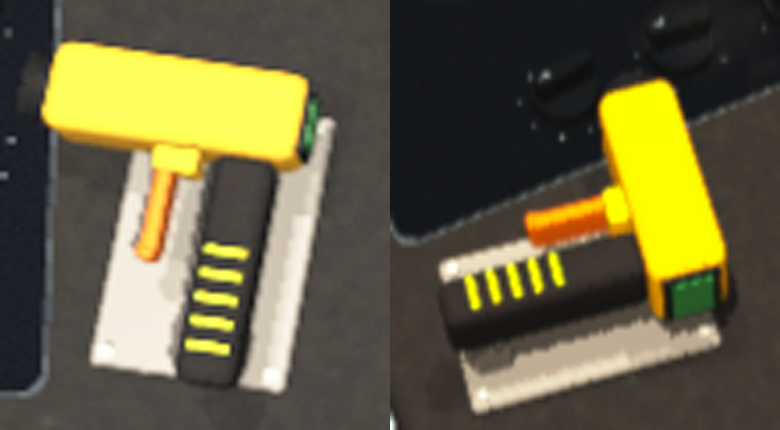

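The orange blade is back at its starting pixels, (188.9,220.7) in the top view and (231,147) in the side view. The robot is clear of everything.

```bash
python3 -c "from rig import robot;print(robot.hand_in())"
```

```text
the job is handed in; nothing more can be done
None
```

I squeezed the thermometer's trigger to its stop, held it for at least 1.2 s, released it, backed the arm off to the left and handed the job in at about 10.1 s. The hand-in reports no verdict.

**Squeeze:** the jaws stalled at 44–45 mm and stayed there as the grip force went from 25 to 40 N. That matches the "about 45 mm squeezed home" given. I could not see the blade itself because the gripper hid it, so "fully home" rests on that width alone.

**Release:** the trigger is back within 0.2 px of where it started in both camera views. The wrist force reads about zero and the gripper is clear of everything.

**Torch:** I never went near it, and its region looks almost unchanged between the start and end pictures (mean difference 2.1 in the top view, 0.4 in the side view). I did not measure its trigger angle directly.

**What disagreed:** my first close, at a reported tool height of 49 mm, met nothing and went to 27 mm. In the pictures the gripper seemed to sit about 2–4 cm higher than its reported pose and stated dimensions implied. I went about 2 cm lower with a force check and it then worked. I did not find the cause.

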